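# Put three feed bottles back on their own scales

### The arm

A 6-joint arm with a two-finger parallel gripper is mounted at the origin on the work surface. World frame = base frame: x ahead of the robot, y to its left, z up, the work surface at z = 0. Lengths are in m, angles in rad, forces in N, time in s.
With the tool pointing down it reaches from about 0.275 to 0.825 m from the base axis. Payload 4.9 kg.
Tool frame: the origin (TCP) lies midway between the tips of the shut fingers; the grasp point (between the pads) lies 19 mm behind it; z points along the fingers, y is the line along which they close (so a half turn about z gives the same grasp; the last joint's range is limited). The gripper opens to 85 mm and grips with 20 to 120 N. Pads are 22 mm wide; open, the fingers measure 114 mm over their backs; the gripper's body (76 mm by 85 mm) begins 54 mm behind the grasp point. The pads swing forward as they close: fully open they stand 13 mm farther back than shut.
Start: joints at [1.001, 0.326, -0.193, 1.052, 0, 1.437], TCP at [0.232, 0.499, 0.231] pointing down, gripper open.
Joint ranges: [-2.65, 2.65], [-0.97, 1.79], [-1.3, 1.35], [-1.93, 2.1], [-1.47, 1.37], [-3.14, 3.14]. Speed limits (rad/s): [2.57, 2.57, 3.14, 3.14, 3.14, 3.14].

### API

Orientations are given as [roll, pitch, yaw] about the fixed x, y, z axes, in that order (R = Rz(yaw) Ry(pitch) Rx(roll)).
In Python, from bench import manip, snapshot gives the robot as it stands. Calls block until the motion is done:
- manip.move_pose(position, orientation): joint-space move of the TCP to a pose.
- manip.servo_line(position, feed=0.15, ori=None, force_limit=None): straight line of the TCP; ori=None keeps the orientation; feed is the mean speed in m/s. With force_limit (N) it stops when the force on the tool has changed by that much, and returns True; else False.
- manip.move_j(angles): joint-space move.
- manip.let_go() and manip.grasp(): open the fingers fully, or close them until they stop; the grip force is fixed at half the most.
- manip.dwell(seconds).
- manip.ik(position, orientation): joint angles nearest the present ones, or None.
- snapshot(name): name is "side" or "top" or "wrist"; returns a dict with "img" (480x640x3 uint8, blue, green, red), "camera_matrix" (3x3 intrinsics, pixels), "rvec" (rotation vector, rad) and "tvec" (3), from world to camera coordinates, as OpenCV has them. Camera axes: x right, y down, z forward; pixel columns grow to the right and rows downward; lengths in m; the calibration is good to about 2 mm. A picture is of the moment at which its call begins. There is no depth.
A pose or a line that the arm cannot do raises manip.IKError and nothing moves.
- manip.close_job(): hands the job in; it is judged then, once.
Readings, each from a call of its own:
- manip.read_clock(): time.
- manip.read_qpos(): joint angles.
- manip.read_qd(): joint speeds.
- manip.read_joint_torque(): joint torques, N m.
- manip.read_eef_pos(): TCP position.
- manip.read_tcp_rot(): TCP orientation.
- manip.read_force(): force on the tool from outside, world axes, zero at the start.
- manip.read_torque(): the same for the moment, N m.
- manip.read_grip_width(): finger opening in m.
- manip.read_grip_force(): force on a finger pad.
Only numpy, scipy, OpenCV 4.12 (cv2) and the standard library are available. Lean on these libraries where they do the work, as an engineer would, in place of code of your own. Each camera call takes 0.05 s, during which the arm holds its last target. There are 200 camera calls.

### The job

The three capped amber bottles are on the wrong scales: put the large bottle on the large platform scale, the middle bottle on the middle scale and the small bottle on the small balance, each upright in the middle of its weighing plate. Clear a scale before its own bottle goes on; the empty steel tray is free for putting a bottle aside meanwhile. Set every bottle down gently, without dropping it, pressing it down or letting it fall over, and leave the beaker, the check weight and the pipe clamp where they are.

Things in the scene. Friction and masses are not known exactly. Their poses are not given: they have to be found in the camera images.
- bottle_large_center (a point): Large bottle: amber glass, 70 mm across, 143 mm tall over its cap, about 0.26 kg. The blue screw cap is 54 mm across and fills the top 28 mm. This point is on its axis half-way up, 71.5 mm above its base. It starts on the small balance. Pick it by the cap from above. Axes: z up along the bottle.
- bottle_middle_center (a point): Middle bottle: amber glass, 56 mm across, 105 mm tall over its cap, about 0.15 kg. The blue screw cap is 54 mm across and fills the top 28 mm. This point is on its axis half-way up, 52.5 mm above its base. It starts on the large scale. Pick it by the cap from above. Axes: z up along the bottle.
- bottle_small_center (a point): Small bottle: amber glass, 36 mm across, 74 mm tall over its cap, about 0.06 kg. The blue screw cap is 34 mm across and fills the top 22 mm. This point is on its axis half-way up, 37 mm above its base. It starts on the middle scale. Pick it by the cap from above. Axes: z up along the bottle.
- plate_large (a point): Large platform scale, fixed to the bench: flat rectangular steel plate 250 mm (x) by 230 mm (y), its top 85 mm above the bench; a separate black read-out 52 mm high stands 140 to 225 mm in front of the plate's centre (to -x). This point is the middle of the plate's top face; x points away from the read-out, z up.
- plate_middle (a point): Middle scale, fixed to the bench: flat square steel plate 170 mm by 170 mm, its top 62 mm above the bench, on a grey housing whose read-out, 45 mm high, reaches 160 mm in front of the plate's centre (to -x). This point is the middle of the plate's top face; x points away from the read-out, z up.
- plate_small (a point): Small balance, fixed to the bench: flat round steel pan 120 mm across, its top 70 mm above the bench, on a white housing whose read-out, 50 mm high, reaches 155 mm in front of the pan's centre (to -x). This point is the middle of the pan's top face; x points away from the read-out, z up.
- tray_in (a point): Empty shallow stainless steel tray, fixed to the bench, 190 mm by 190 mm outside, with a rim 16 mm high and 3 mm thick: free for putting a bottle aside. This point is the centre of its flat inner floor, about 3 mm above the bench; z up. The three scales and the tray stand in one row across the bench, in any order, about 0.26 m apart.
- beaker: Bystander: empty glass beaker, 52 mm across, 70 mm tall, loose. Origin at the centre of its underside, z up. Leave it alone.
- weight: Bystander: steel check weight with a knob, 33 mm across, 55 mm tall, 0.25 kg, loose. Origin at the centre of its underside, z up. Leave it alone.
- clamp: Bystander: flat steel pipe clamp, 68 mm across, with its hinge and wing nut 85 mm long, 22 mm high at most, lying loose. Origin at the centre of its underside, z up. Leave it alone.

How it is judged:
At the end, for the whole second after the job is handed in: Each bottle stands upright (within 0.06 rad), released and at rest on the plate of its own scale (base within 5 mm of the plate's face in height), its axis within 15 mm of the plate's centre (horizontal distance between bottle_large_center and plate_large below 0.015 m and z of bottle_large_center in the frame of plate_large between 0.0665 and 0.0765 m and angle between each of bottle_large_center, bottle_middle_center, bottle_small_center's own z axis and vertical below 0.06 rad and linear speed of each of bottle_large, bottle_middle, bottle_small below 0.02 m/s and angular speed of each of bottle_large, bottle_middle, bottle_small below 0.2 rad/s and horizontal distance between bottle_middle_center and plate_middle below 0.015 m and z of bottle_middle_center in the frame of plate_middle between 0.0475 and 0.0575 m and horizontal distance between bottle_small_center and plate_small below 0.015 m and z of bottle_small_center in the frame of plate_small between 0.032 and 0.042 m); the robot touches nothing.
It fails at once if a bottle is tipped over (more than 0.6 rad from upright) (angle between any of bottle_large_center, bottle_middle_center, bottle_small_center's own z axis and vertical above 0.6 rad).
It fails at once if a bottle is dropped (it falls free of the fingers at over 0.4 m/s, as after a fall of 8 mm) ((linear speed of bottle_large above 0.4 m/s and contact force between bottle_large and the fingers below 0.05 N) or (linear speed of bottle_middle above 0.4 m/s and contact force between bottle_middle and the fingers below 0.05 N) or (linear speed of bottle_small above 0.4 m/s and contact force between bottle_small and the fingers below 0.05 N)).
It fails at once if a bottle is knocked or pressed hard on a weighing plate (over 80 N) (contact force between any of bottle_large, bottle_middle, bottle_small and scale_large above 80 N or contact force between any of bottle_large, bottle_middle, bottle_small and scale_middle above 80 N or contact force between any of bottle_large, bottle_middle, bottle_small and scale_small above 80 N).
It fails at once if a bystander is moved by more than 25 mm (distance of any of beaker, weight, clamp from where it was at the start of the episode above 0.025 m).
It also fails if it takes over 112 s, if anything falls off the work surface, if the arm or the gripper's body presses on something with over 40 N, if the wrist force passes 120 N, or if a joint passes its speed limit or range.

## Working session

There is one attempt and no reset: what is moved stays moved. The work goes in short steps, each a Python script; the robot and the scene stay as the last script left them, time stands still between calls to the robot, and variables do not carry over. Pictures are saved under pics/ and viewed, at most 14 in all, crops included, and the job is handed in when it is done.

```bash
ls; mkdir -p pics; python3 - <<'E'
from bench import manip, snapshot
import cv2, numpy as np
for n in ("top","side"):
    s=snapshot(n); cv2.imwrite(f"pics/{n}0.png",s["img"])
    R=cv2.Rodrigues(s["rvec"])[0]; print(n,s["camera_matrix"].tolist(),(-R.T@s["tvec"]).ravel(),R.round(3).tolist())
print(manip.read_tcp_rot())
E
```

```text
pics
top [[438.35095085027547, 0.0, 324.6105643120316], [0.0, 438.35095085027547, 241.18900380539745], [0.0, 0.0, 1.0]] [ 0.54948893 -0.02372239  1.17072373] [[-0.023, -1.0, -0.002], [-0.998, 0.023, -0.061], [0.061, 0.001, -0.998]]
side [[443.03905745825193, 0.0, 314.0522871378184], [0.0, 443.03905745825193, 237.98400803859514], [0.0, 0.0, 1.0]] [ 0.30596496 -0.56735779  0.82021899] [[0.881, -0.474, 0.008], [-0.349, -0.66, -0.666], [0.32, 0.584, -0.746]]
[-3.14004769e+00 -1.95168412e-04  2.70578276e+00]
```

View pics/top0.png

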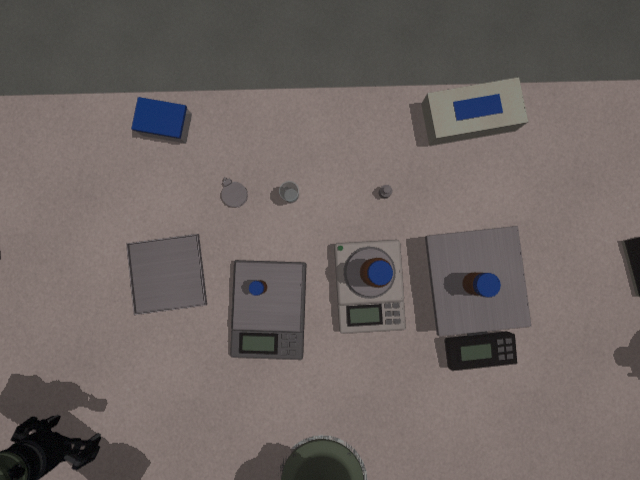

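View pics/side0.png

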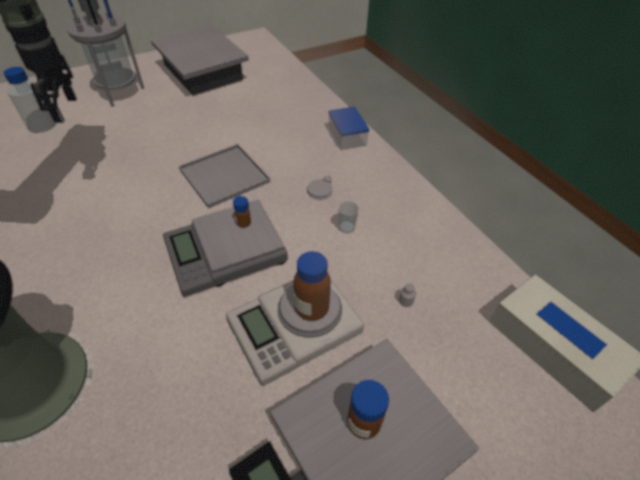

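```bash
cat > h.py <<'E'
from bench import manip, snapshot
import cv2, numpy as np
def ray(s,uv,z):
    """pixels -> world points on plane(s) of height z"""
    R=cv2.Rodrigues(np.float64(s["rvec"]))[0]; c=(-R.T@np.float64(s["tvec"]).reshape(3,1)).ravel()
    p=cv2.undistortPoints(np.float64(uv).reshape(-1,1,2),s["camera_matrix"],None).reshape(-1,2)
    d=np.c_[p,np.ones(len(p))]@R
    return c+d*((z-c[2])/d[:,2:])
def proj(s,P):
    return cv2.projectPoints(np.float64(P).reshape(-1,1,3),s["rvec"],s["tvec"],s["camera_matrix"],None)[0].reshape(-1,2)
def caps(img):
    h=cv2.cvtColor(img,cv2.COLOR_BGR2HSV); return cv2.inRange(h,(100,130,60),(130,255,255))
E
python3 - <<'E'
from h import *
s=snapshot("top"); im=s["img"]
n,l,st,c=cv2.connectedComponentsWithStats(caps(im))
for i in range(1,n):
    if st[i,4]>40: print(st[i],c[i].round(1))
cv2.imwrite("pics/a.png",cv2.resize(im[225:365,120:320],None,fx=4,fy=4,interpolation=cv2.INTER_CUBIC))
cv2.imwrite("pics/b.png",cv2.resize(im[220:375,330:535],None,fx=3.8,fy=3.8,interpolation=cv2.INTER_CUBIC))
E
```

```text
[454  94  49  26 857] [477.6 106.8]
[ 132   97   55   41 1635] [158.8 117.2]
[368 261  25  24 467] [379.9 272.4]
[476 273  25  24 455] [487.8 284.6]
[249 281  15  14 168] [255.9 287.6]
```

View pics/a.png

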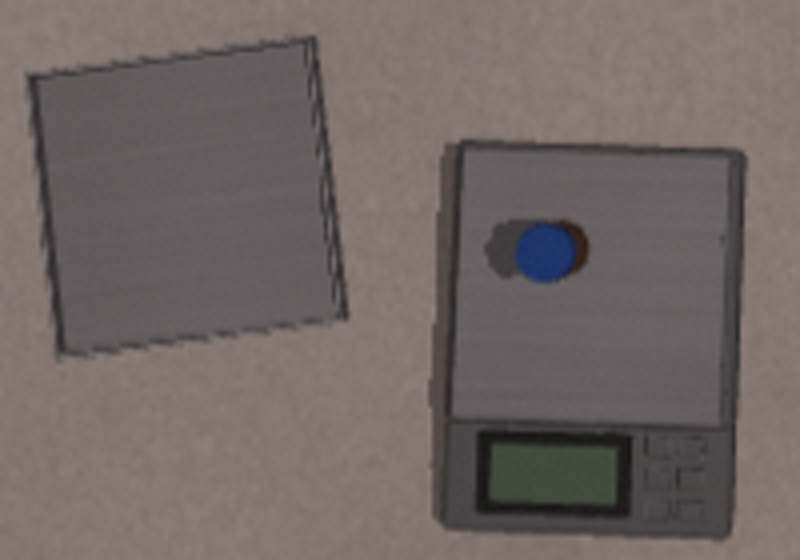

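View pics/b.png

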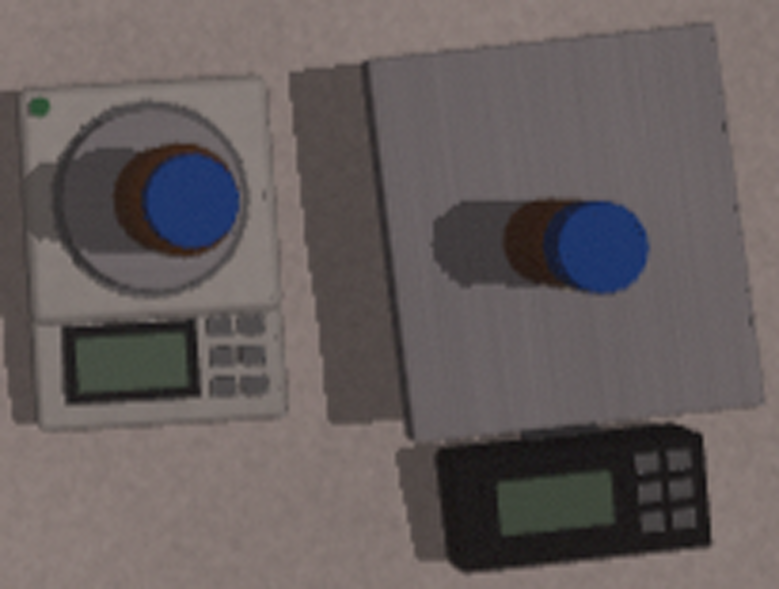

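```bash
python3 - <<'E'
from h import *
s=snapshot("top")
f=lambda p,k,o:(np.array(p)+.5)/k-.5+o
def q(n,p,z):
    w=ray(s,p,z); e=np.linalg.norm(w-np.roll(w,-1,0),axis=1); d=w[1]-w[0]
    print(n,w.mean(0).round(4),e.round(3), np.degrees(np.arctan2(d[1],d[0])).round(1))
q("mid",f([(464,147),(732,152),(722,425),(452,418)],4,(120,225)),.062)
q("large",f([(366,62),(713,24),(764,402),(410,438)],3.8,(330,220)),.085)
q("tray",f([(30,75),(315,37),(347,318),(60,355)],4,(120,225)),.016)
print("pan",ray(s,f([(151,198),(54,198),(248,198)],3.8,(330,220)),.07).round(4))
for n,p,z in (("L",(379.9,272.4),.213),("M",(487.8,284.6),.19),("S",(256.3,287.6),.136)): print(n,ray(s,[p],z).round(4))
# side view caps check
t=snapshot("side"); n,l,st,c=cv2.connectedComponentsWithStats(caps(t["img"]))
for i in range(1,n):
    if st[i,4]>60: print(c[i].round(1),st[i])
for n,z in (("L",.213),("M",.19),("S",.136)): pass
E
```

```text
mid [0.4834 0.1234 0.062 ] [0.169 0.171 0.169 0.17 ] -92.4
large [ 0.5111 -0.3984  0.085 ] [0.228 0.246 0.23  0.244] -85.1
tray [0.5451 0.3945 0.016 ] [0.19  0.186 0.189 0.185] -83.7
pan [[ 0.538  -0.1331  0.07  ]
 [ 0.5394 -0.0692  0.07  ]
 [ 0.5365 -0.197   0.07  ]]
L [[ 0.5375 -0.1418  0.213 ]]
M [[ 0.5045 -0.3839  0.19  ]]
S [[0.5076 0.1402 0.136 ]]
[15.2 74.7] [  4  67  22  16 259]
[355.4 121.2] [347 108  20  24 304]
[240.4 203.9] [234 197  14  15 167]
[311.4 266.6] [298 253  28  29 654]
[571.5 329.7] [ 538  303   67   55 1242]
[369.4 400.2] [ 351  381   37   40 1159]
```

```bash
cat >> h.py <<'E'
Z=.30
def yaw_for(xy):
    """tool yaw (pointing down) with the least last-joint angle"""
    best=None
    for y in np.arange(-np.pi,np.pi,np.pi/12):
        q=manip.ik([*xy,Z],[np.pi,0,y])
        if q is not None and (best is None or abs(q[5])<abs(best[0][5])): best=(np.array(q),y)
    return best
E
python3 - <<'E'
from h import *
t=snapshot("side")
for P in ([.5375,-.1418,.2],[.5045,-.3839,.177],[.5076,.1402,.126]): print(proj(t,P).round(1))
for xy in ((.5375,-.1418),(.545,.3945),(.483,.123),(.511,-.398)):
    b=yaw_for(xy); print(xy,b and (b[0].round(2),round(b[1],2)))
E
```

```text
[[312.7 267. ]]
[[370.5 400. ]]
[[241.5 204.6]]
(0.5375, -0.1418) (array([-0.39,  0.3 , -0.05,  1.22,  0.  , -0.13]), np.float64(2.88))
(0.545, 0.3945) (array([ 0.52,  0.54,  0.31,  1.34,  0.  , -0.01]), np.float64(-2.62))
(0.483, 0.123) (array([ 0.1 ,  0.19, -0.2 ,  1.18,  0.  ,  0.1 ]), np.float64(-3.14))
(0.511, -0.398) (array([-0.78,  0.49,  0.23,  1.31,  0.  ,  0.01]), np.float64(2.36))
```

```bash
python3 - <<'E'
from h import *
manip.move_pose([.5375,-.1418,Z+.02],[np.pi,0,np.pi])
s=snapshot("wrist"); cv2.imwrite("pics/w1.png",s["img"])
print(manip.read_clock(),manip.read_eef_pos(),proj(s,[[.5375,-.1418,.213],[.538,-.1331,.07],[.5111,-.3984,.085]]).round(1))
E
```

```text
2.8833 [ 0.5376146  -0.14098957  0.31992483] [[323.5 236.1]
 [331.8 199.5]
 [ 73.5 176.3]]
```

View pics/w1.png

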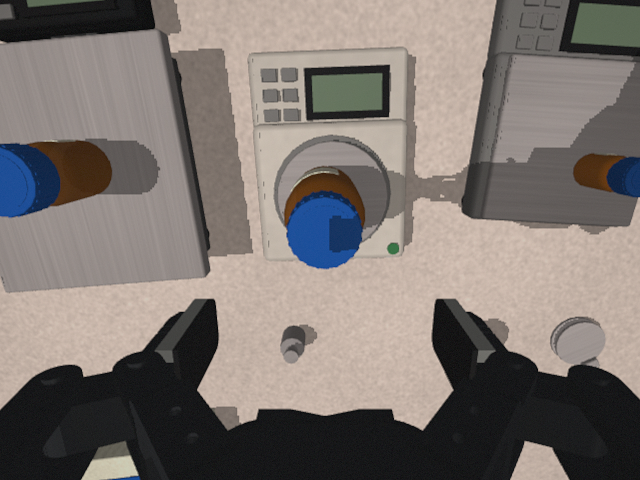

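```bash
cat >> h.py <<'E'
D=[np.pi,0,np.pi]
def pick(xy,ztop,down):
    p=manip.read_eef_pos(); manip.servo_line([p[0],p[1],max(Z,p[2])],feed=.2)
    manip.servo_line([*xy,Z],feed=.25,ori=D)
    manip.servo_line([*xy,ztop+.03],feed=.15)
    hit=manip.servo_line([*xy,ztop-down],feed=.06,force_limit=8)
    manip.grasp(); print("pick",hit,manip.read_eef_pos().round(4),"w",manip.read_grip_width(),"f",manip.read_grip_force())
    manip.servo_line([*xy,ztop-down+.01],feed=.03)
    manip.servo_line([*xy,Z],feed=.15)
    print("lifted w",manip.read_grip_width(),"F",np.round(manip.read_force(),2),manip.read_clock())
def place(xy,ztop,down):
    """ztop: cap-top height once the bottle stands there"""
    manip.servo_line([*xy,Z],feed=.2); zt=ztop-down
    manip.servo_line([*xy,zt+.012],feed=.12); manip.dwell(.3)
    hit=manip.servo_line([*xy,zt-.004],feed=.012,force_limit=2.5)
    print("down",hit,manip.read_eef_pos().round(4),"expected",round(zt,4),np.round(manip.read_force(),2))
def release():
    manip.let_go(); p=manip.read_eef_pos(); manip.servo_line([p[0],p[1],p[2]+.06],feed=.08); print("t",manip.read_clock())
E
python3 - <<'E'
from h import *
pick((.5355,-.1418),.213,.033)
s=snapshot("wrist"); cv2.imwrite("pics/w2.png",s["img"]); p=manip.read_eef_pos(); print(p,proj(s,[p+[0,0,.033],[.538,-.1331,.07]]).round(1))
E
```

```text
pick False [ 0.5361 -0.1418  0.1807] w 0.05280700937333312 f 63.12154412269592
lifted w 0.05264582504682667 F [ 0.39  0.35 -3.19] 6.8917
[ 0.53479672 -0.14151357  0.29867035] [[324.9 350.2]
 [332.7 206.1]]
```

View pics/w2.png

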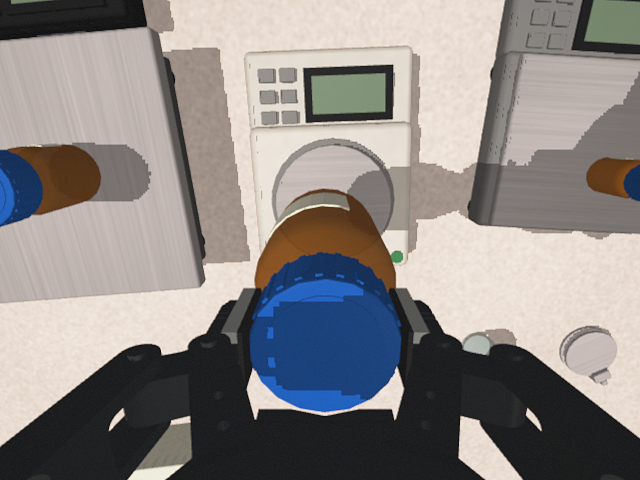

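```bash
python3 - <<'E'
from h import *
place((.545,.3945),.146,.033)
release()
s=snapshot("wrist"); cv2.imwrite("pics/w3.png",s["img"])
pick((.5066,.1402),.136,.028)
place((.537,-.1331),.144,.028)
release()
E
```

```text
down True [0.5449 0.3945 0.1137] expected 0.113 [-0.45  0.62  5.56]
t 13.925
pick False [0.5069 0.1404 0.1084] w 0.03232182452548737 f 59.30429399013519
lifted w 0.0321129574055376 F [-0.39  0.79 -0.99] 20.4833
down True [ 0.537  -0.1331  0.1164] expected 0.116 [-0.67  0.11  4.85]
t 26.2833
```

View pics/w3.png

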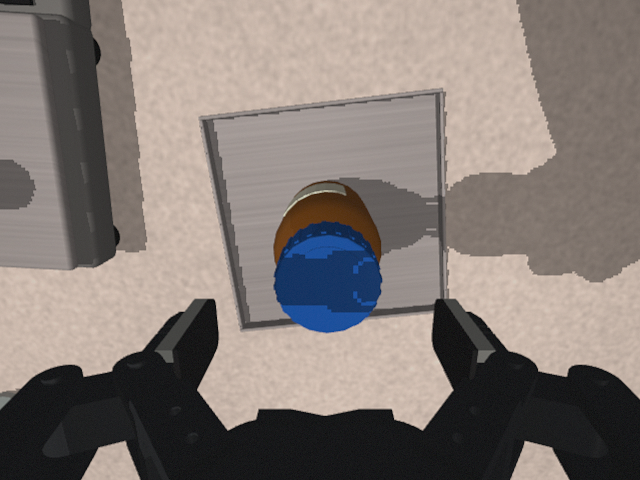

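The large bottle stands upright in the tray, its cap at about (328,282). Next come the middle bottle and then the large one.

```bash
python3 - <<'E'
from h import *
pick((.5045,-.3839),.19,.033)
place((.4834,.1234),.167,.033)
release()
pick((.545,.3945),.146,.033)
place((.5105,-.3984),.228,.033)
release()
p=manip.read_eef_pos(); manip.servo_line([p[0],p[1],.36],feed=.2); manip.move_pose([.3,-.05,.42],D)
for n in ("top","side"): cv2.imwrite(f"pics/{n}9.png",snapshot(n)["img"])
s=snapshot("top"); n,l,st,c=cv2.connectedComponentsWithStats(caps(s["img"]))
for i in range(1,n):
    if st[i,4]>60: print(c[i].round(1),st[i])
for P in ([.5105,-.3984,.228],[.4834,.1234,.167],[.538,-.1331,.144]): print(proj(s,P).round(1))
E
```

```text
pick False [ 0.5049 -0.3843  0.1577] w 0.052872881751147634 f 63.38024854660034
lifted w 0.05283992948077479 F [-0.71 -0.21 -0.82] 32.025
down True [0.4833 0.1234 0.1347] expected 0.134 [-0.29 -0.23  4.95]
t 38.6917
pick False [0.5456 0.3949 0.1138] w 0.05256874968744019 f 63.801831007003784
lifted w 0.052643742132678834 F [ 0.89  0.11 -3.06] 45.0333
down True [ 0.5104 -0.3983  0.1957] expected 0.195 [-0.56 -0.22  5.83]
t 52.6167
[477.6 106.8] [454  94  49  26 856]
[158.8 117.2] [ 132   97   55   41 1636]
[371.5 272.2] [365 266  14  14 156]
[500.7 281.5] [489 270  25  24 488]
[262.7 298.9] [251 288  24  23 440]
[[501.  282.3]]
[[261.7 298.7]]
[[372.5 272. ]]
```

View pics/top9.png

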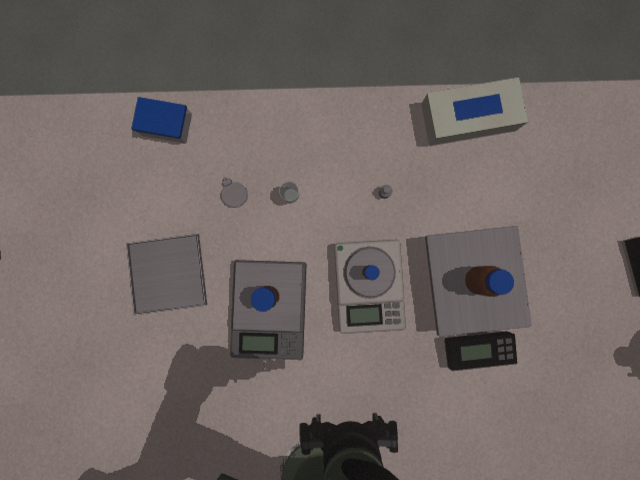

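View pics/side9.png

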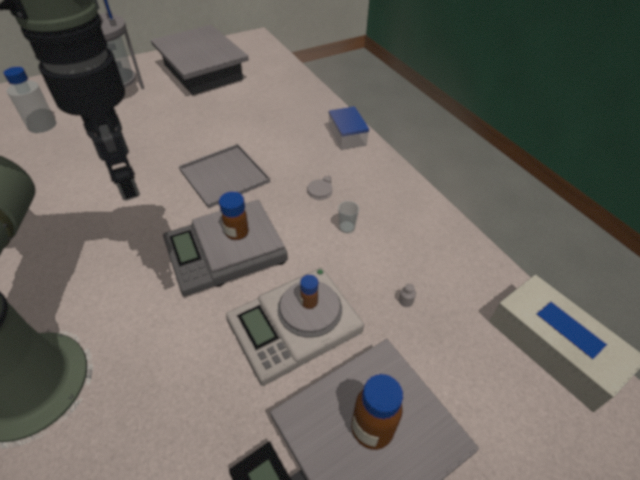

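The pictures show all three bottles upright at the middle of their own plates, with caps at (263,299), (372,272) and (501,282), each about 1 px from where I aimed. The beaker, check weight and clamp haven't moved, and the arm is clear.

```bash
python3 -c "
from bench import manip
print(manip.close_job())"
```

```text
the job is handed in; nothing more can be done
None
```

The job is handed in: in the final pictures each bottle stands upright in the middle of its own scale, the beaker, weight and clamp are where they were, and the last bottle was released at about 53 s of the 112 s allowed; the judging result was not shown.

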